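Stack a three-wood blank and hold the cam clamp at its high point

TASK

Dry-fit the three-layer carving blank: with the clamp open, set the dark walnut disc centred on the reddish cherry disc that already lies in the cam clamp, then the pale maple disc centred on the walnut, setting each down rather than dropping it. Then take the upright wooden handle of the clamp's red lever and swing it round to the cam's high point, where the jaw is pushed farthest (the lever then lies over the white stripe and points straight away from the stack; going past it loosens the jaw again), squeezing all three discs against the fence plate. The lever springs back if let go, so finish while still holding the handle there, and leave the other things on the bench where they are.

Things in the scene. Friction and masses are not known exactly. Their poses are not given: they have to be found in the camera images.
- clamp: plywood board of the cam clamp, 18 mm thick, fixed to the bench, from x -65 to 65 and y -195 to 70 mm of its origin, which lies on the bench top under the middle of the steel bed. z up. Along its y: dark fence plate (80 mm wide, y +30 to +44, top 74 mm above the bench), steel bed, red jaw, dark slide block (top at 58 mm), cam, white stripe (x 0, y -143 to -193). Place and yaw vary
- nest (a point): point on top of the steel bed, 20 mm above the bench, the clamp's axes; a disc at the middle of the fence and touching it is centred here. With the lever at 0 the jaw's face is 40 mm from it, so a disc has 10 mm of play along y; the open stack is best 3 to 6 mm to the -y side
- cherry: reddish wooden disc, 60 mm in diameter, 18 mm thick, 40 g; origin at the centre of its underside, z up through its thickness. Lies loose on the steel bed between fence and jaw from the start, not yet squeezed
- walnut: dark brown wooden disc, 60 mm in diameter, 18 mm thick, 40 g; origin at the centre of its underside, z up through its thickness. Lies flat on the bench to the robot's left
- maple: pale cream wooden disc, 60 mm in diameter, 18 mm thick, 40 g; origin at the centre of its underside, z up through its thickness. Lies flat on the bench to the robot's left; which of walnut and maple is nearer varies
- jaw: red sprung jaw plate, 70 mm wide, 12 mm thick, from 22 to 74 mm above the bench; origin at the middle of its underside, face 6 mm from it along the clamp's +y. The cam pushes it 13 mm towards the fence; its spring then squeezes the stack with about 8 N
- cam_lever (a joint): angle of the red lever about its upright pivot. 0 = open, at rest (arm 1.4 rad clockwise, seen from above, of the clamp's -y: roughly along its -x); grows anticlockwise seen from above; 1.4 = high point of the cam, arm along the clamp's -y over the stripe; ends at 1.9, where the jaw has backed off. A spring turns it back to 0: at the handle 1 N at the start, 4 N at the high point
- pivot (a point): axis of the lever, 62 mm above the bench, at x 0, y -102.7 mm of the clamp's frame; the handle circles it at 115 mm
- handle: upright round wooden handle on the lever's end, 22 mm thick, 48 mm tall, free to spin on its own upright pin, 115 mm from the pivot; origin at the centre of its foot, 62 mm above the bench, so its top is at 110 mm. The lever's bar beneath is 24 mm wide, from 50 to 62 mm above the bench
- glue_bottle: bystander: white bottle, 56 mm thick, 150 mm tall, orange cap; origin under its middle
- wax_tin: bystander: yellow brass tin with a pale lid, 72 mm across, 45 mm tall; origin under its middle
- sanding_block: bystander: cork sanding block, 65 x 100 x 31 mm; origin under its middle
- mallet: bystander: round palm mallet standing with its grip up, 68 mm thick, 106 mm tall; origin under its middle
- gouge: bystander: gouge with pale handle lying along its x, about 215 mm long (from -98 to +116 mm), 22 mm wide and 20 mm high; origin near the ferrule
- knife: bystander: carving tool with dark handle lying along its x, about 215 mm long (from -98 to +116 mm), 22 mm wide and 20 mm high; origin near the ferrule
- brush_cup: bystander: blue cup, 76 mm across, 95 mm tall; origin under its middle
There are look-alikes about, which are no part of the job. What is shaped like the walnut but orange is not meant.

How it is judged:
By the outcome, as a careful person would: the job done as asked, in the order asked, and still so for the second after the job is handed in, while the arm keeps its last pose, push and grip.
It also fails if it takes over 67 s, if anything falls off the work surface, if the arm or the gripper's body presses on something with over 40 N, if the wrist force passes 120 N, or if a joint passes its speed limit or range.

ROBOT

A 7-joint arm with a two-finger parallel gripper is mounted at the origin on the work surface. World frame = base frame: x ahead of the robot, y to its left, z up, the work surface at z = 0. Lengths are in m, angles in rad, forces in N, time in s.
With the tool pointing down it reaches from about 0.35 to 0.9 m from the base axis. Payload 7.2 kg.
Tool frame: the origin (TCP) lies on the mounting face of the last link; the fingertips stand 182 mm ahead of it and the grasp point (between the pads) lies 163 mm ahead of it; z points along the fingers, y is the line along which they close (so a half turn about z gives the same grasp; the last joint's range is limited). The gripper opens to 88 mm and grips with 3 to 60 N. Pads are 20 mm wide; open, the fingers measure 115 mm over their backs; the gripper's body (75 mm by 178 mm) begins 61 mm behind the grasp point.
Start: joints at [-1.356, 0.411, -0.013, 1.596, 0.006, 1.134, -0.082], TCP at [0.174, 0.6, 0.405] pointing down, gripper open.
Joint ranges: [-2.95, 2.95], [-0.29, 1.99], [-1.47, 1.44], [0.14, 2.54], [-1.03, 4.17], [0.13, 1.85], [-2.86, 2.86]. Speed limits (rad/s): [2.39, 2.39, 3.01, 3.01, 3.14, 3.14, 3.14].

INTERFACE

Orientations are given as a unit quaternion [x, y, z, w].
In Python, from bench import arm gives the robot as it stands.
- The arm moves only by the tool arm_command, never from a script. Its argument "deltas" is a list of rows, each a list of 3 entries, a list of its own where there are three numbers: the finger opening in m, from 0 to 0.0878, then the shift along the tool's x, y, z in m, then the turn about the tool's z in rad. A call has 1 to 12 rows; each row is the pose to reach, as a shift and turn from the pose commanded when the call began, along the tool's axes at that moment; what a row does not reach only later rows make up. A row lasts 1/8 s, in which the tool goes at most 62.5 mm and 10.7 degrees, less where a joint would pass 70% of its speed; a pose out of reach is approached as far as the arm can. A call with a gripper value outside its range is refused whole. The fingers move at their own pace and stop on an object; the grip force is fixed at half the most. Time passes only in rows, so rows that repeat a pose let the fingers close. It gives the time, the measured TCP pose, the force, the opening and the grip force at its end, in the units of the state.
- arm.read_state(): the state, without advancing time (a new reading comes with each control period).
- arm.read_camera(name): name is "scene" or "top"; returns a dict with "color" (400x640x3 uint8, red, green, blue), "K" (3x3 intrinsics, pixels), "pose" (4x4, takes a point from camera to world coordinates). Camera axes: x right, y up, looking along -z (the intrinsics and any distortion apply to the point x, -y, -z); pixel columns grow to the right and rows downward; lengths in m; the calibration is good to about 2 mm. A picture is of the moment at which its call begins. There is no depth.
- arm.hand_in(): hands the job in; it is judged then, once.
The state is a dict: "t": time; "joint_positions": joint angles; "qd": joint speeds; "joint_torque": joint torques, N m; "tcp_pos": TCP position; "tool_rot": TCP orientation; "wrist_force": force on the tool from outside, world axes, zero at the start; "wrist_torque": the same for the moment, N m; "grip_width": finger opening in m; "gripper_force": force on a finger pad.
Only numpy, scipy, OpenCV 4.12 (cv2) and the standard library are available. Lean on these libraries where they do the work, as an engineer would, in place of code of your own. Each camera call takes 0.05 s, during which the arm holds its last target. There are 200 camera calls.

## Working session

There is one attempt and no reset: what is moved stays moved. The work goes in short steps, Python scripts to look and compute and a tool call to move; the robot and the scene stay as the last step left them, time stands still between calls to the robot, and variables do not carry over. Pictures are saved under pics/ and viewed, at most 10 in all, crops included, and the job is handed in when it is done.

Besides the shell and the picture viewer there is one more tool, called after "Request:" as name([rows], argument=value, ...), one row to a line, values as JSON. arm_command: Moves the arm, as the interface text tells. Its arguments: {"type":"object","properties":{"deltas":{"type":"array"}},"required":["deltas"]}

```bash
mkdir -p pics; ls
python3 - <<'E'
from bench import arm
import cv2,numpy as np
s=arm.read_state(); print({k:np.round(v,4).tolist() for k,v in s.items()})
for n in("scene","top"):
    c=arm.read_camera(n); cv2.imwrite(f"pics/{n}0.png",c["color"][:,:,::-1]); print(n,np.round(c["K"],2).tolist(),np.round(c["pose"],4).tolist(),[k for k in c])
E
```

```text
pics
{'t': 0.0, 'joint_positions': [-1.3562, 0.4119, -0.0127, 1.597, 0.0056, 1.1343, -0.0822], 'qd': [-0.0001, 0.0015, -0.0007, -0.0001, -0.001, -0.001, -0.0011], 'joint_torque': [-0.0001, -58.7956, 0.6418, -29.1072, -0.0539, 0.0187, 0.0001], 'tcp_pos': [0.1744, 0.6, 0.4038], 'tool_rot': [0.1409, 0.99, -0.0008, -0.0001], 'wrist_force': [-0.3775, 0.6561, 0.1309], 'wrist_torque': [-0.0161, -0.0206, -0.0415], 'gripper_force': 0.0, 'grip_width': 0.088}
scene [[418.25, 0.0, 322.29], [0.0, 418.25, 198.44], [0.0, 0.0, 1.0]] [[-0.6333, -0.604, 0.4839, 1.065], [0.7737, -0.4809, 0.4123, 0.4451], [-0.0163, 0.6355, 0.7719, 0.8933], [0.0, 0.0, 0.0, 1.0]] ['color', 'K', 'pose']
top [[502.2, 0.0, 323.66], [0.0, 502.2, 199.04], [0.0, 0.0, 1.0]] [[-0.0187, 0.994, -0.1075, 0.3822], [-0.9998, -0.0187, 0.0017, 0.0142], [-0.0003, 0.1075, 0.9942, 1.6588], [0.0, 0.0, 0.0, 1.0]] ['color', 'K', 'pose']
```

View pics/top0.png

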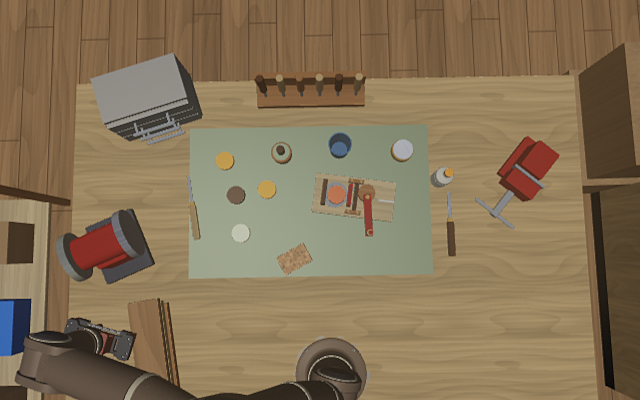

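View pics/scene0.png

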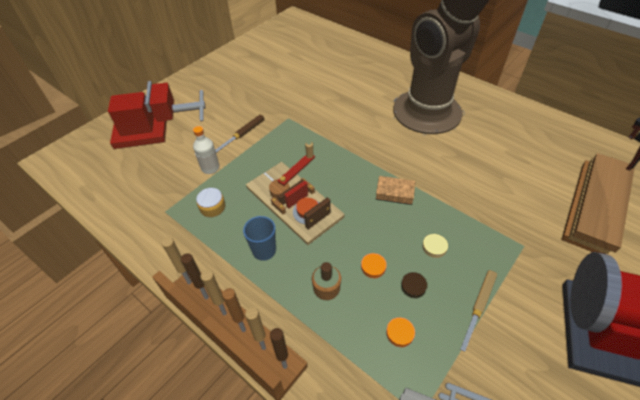

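Top view: walnut at (236,195), maple (240,233), orange decoys (225,160) and (267,189). The clamp spans (313–396, 173–220), with its fence on the left at (324,192), stripe at about (388,201) and handle at (369,233).

```bash
cat > h.py <<'E'
import cv2,numpy as np
def ray(c,uv,z):
    K,P=c["K"],c["pose"]; d=np.linalg.inv(K)@[uv[0],uv[1],1]; d=P[:3,:3]@[d[0],-d[1],-d[2]]
    o=P[:3,3]; return (o+d*(z-o[2])/d[2])
def proj(c,p):
    q=c["pose"][:3,:3].T@(np.array(p)-c["pose"][:3,3]); q=c["K"]@[q[0],-q[1],-q[2]]; return q[:2]/q[2]
def blobs(m,box,amin=20):
    x0,y0,x1,y1=box; n,l,s,ce=cv2.connectedComponentsWithStats(m[y0:y1,x0:x1].astype(np.uint8))
    return [(s[i,4],ce[i]+[x0,y0]) for i in range(1,n) if s[i,4]>=amin]
E
python3 - <<'E'
from bench import arm
from h import *
cs={n:arm.read_camera(n) for n in("top","scene")}
for n,box in(("top",(200,140,300,260)),("scene",(340,220,460,350))):
    c=cs[n]; hsv=cv2.cvtColor(c["color"],cv2.COLOR_RGB2HSV); H,S,V=[hsv[:,:,i].astype(int) for i in range(3)]
    for nm,m in(("walnut",V<85),("maple",(V>190)&(S<120)),):
        for a,ce in blobs(m,box,60): print(n,nm,a,ce.round(1),ray(c,ce,.009).round(4))
a=cv2.resize(cs["top"]["color"][160:250,300:410],None,fx=5,fy=5,interpolation=cv2.INTER_CUBIC)[:,:,::-1]
b=cv2.resize(cs["scene"]["color"][130:250,240:350],None,fx=5,fy=5,interpolation=cv2.INTER_CUBIC)[:,:,::-1]
cv2.imwrite("pics/ctop.png",a);cv2.imwrite("pics/cscene.png",b)
E
```

```text
top maple 230 [240.  232.6] [0.4549 0.2878 0.009 ]
scene walnut 511 [413.6 284.9] [0.5801 0.3046 0.009 ]
scene maple 376 [435.3 243.6] [0.4478 0.2867 0.009 ]
```

View pics/ctop.png

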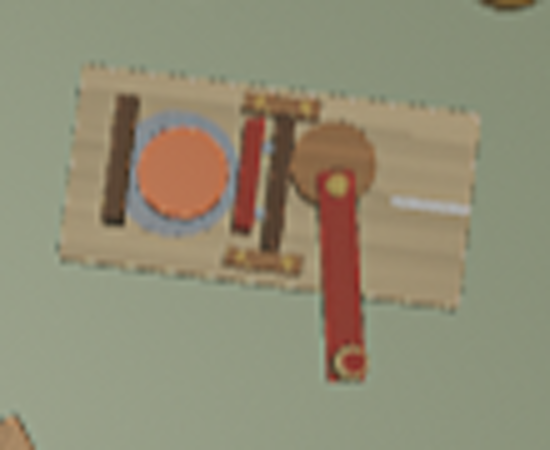

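View pics/cscene.png

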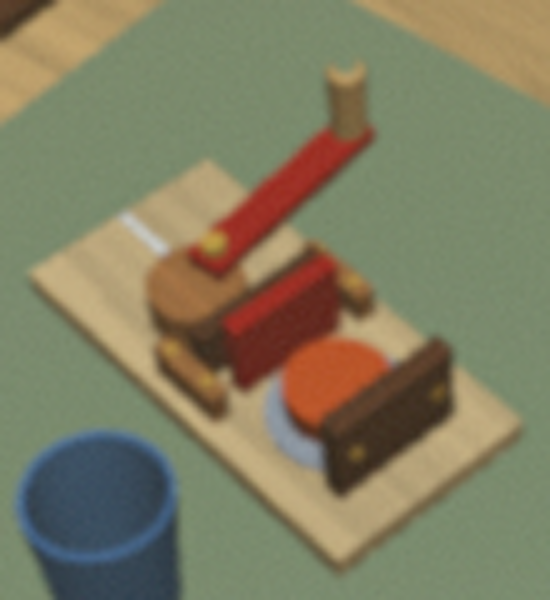

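The crops show the board corners: top crop about (85,65), (480,113), (458,310), (60,260), and scene crop about (210,160), (30,272), (340,557), (522,424). The handle top is near (350,360) in the top crop and (347,72) in the scene crop. I'll now fit the clamp frame.

Run:
```python
from bench import arm
from h import *
cs={n:arm.read_camera(n) for n in("top","scene")}
A=np.array
mod=A([[65,70],[65,-195],[-65,-195],[-65,70]])/1000.
def fit(M,W):
    mc,wc=M.mean(0),W.mean(0); a,b=(M-mc),(W-wc)
    th=np.arctan2((a[:,0]*b[:,1]-a[:,1]*b[:,0]).sum(),(a*b).sum()); R=A([[np.cos(th),-np.sin(th)],[np.sin(th),np.cos(th)]])
    o=wc-R@mc; return th,o,((M@R.T+o)-W)*1000
cr={"top":[(85,65),(480,113),(458,310),(60,260)],"scene":[(30,272),(210,160),(522,424),(340,557)]}
off={"top":(300,160),"scene":(240,130)}
order={"top":[0,1,2,3],"scene":[1,2,3,0]}
for n in cs:
    c=cs[n]; f=lambda p:(A(p)+.5)/5-.5+off[n]
    if n=="scene": M=A([mod[1],mod[2],mod[3],mod[0]])
    else: M=mod
    W=A([ray(c,f(p),.018)[:2] for p in cr[n]])
    th,o,r=fit(M,W); print(n,"clamp",np.degrees(th).round(2),o.round(4),"res mm",r.round(1).tolist())
    hp=(350,360) if n=="top" else (347,72)
    print(" handle",ray(c,f(hp),.11).round(4))
    R=A([[np.cos(th),-np.sin(th)],[np.sin(th),np.cos(th)]])
    lab=cv2.cvtColor(c["color"],cv2.COLOR_RGB2LAB).astype(float); hsv=cv2.cvtColor(c["color"],cv2.COLOR_RGB2HSV).astype(int); H,S,V=hsv[...,0],hsv[...,1],hsv[...,2]
    bx={"top":(300,160,410,250),"scene":(240,130,350,250)}[n]
    for nm,m,z in(("stripe",(S<50)&(V>170),.018),("cherry",(H>4)&(H<14)&(S>120)&(V>150),.038),("red",((H<5)|(H>172))&(S>130),.074),("dark",V<85,.074)):
        for a,ce in blobs(m,bx,12):
            w=ray(c,ce,z); print(" ",nm,a,ce.round(1),w[:2].round(4),"clamp",(R.T@(w[:2]-o)*1000).round(1))
    db={"top":(200,140,300,260),"scene":(340,220,460,350)}[n]
    mat=np.median(lab[db[1]:db[3],db[0]:db[2]].reshape(-1,3),0)
    d=np.linalg.norm(lab-mat,axis=2)>30
    for a,ce in blobs(d,db,60): print("  disc",a,ce.round(1),c["color"][int(ce[1]),int(ce[0])],ray(c,ce,.009).round(4)[:2],ray(c,ce,.018).round(4)[:2])
```

```text
top clamp -8.18 [ 0.5737 -0.0256] res mm [[0.1, 1.3], [-0.7, -1.1], [0.3, -1.4], [0.4, 1.2]]
 handle [ 0.4461 -0.128   0.11  ]
  cherry 244 [336.1 194.1] [ 0.5728 -0.0291] clamp [-0.4 -3.6]
  red 71 [349.4 194.6] [ 0.5662 -0.0703] clamp [ -1.  -45.3]
  red 211 [367.7 213.2] [ 0.5058 -0.1269] clamp [ -52.8 -109.9]
  dark 25 [354.4 202.9] [ 0.5394 -0.0858] clamp [-25.3 -64.5]
  disc 145 [282.2 154.8] [72 67 52] [0.7116 0.1469] [0.7098 0.1462]
  disc 76 [280. 150.] [88 68 50] [0.7281 0.154 ] [0.7262 0.1532]
  disc 257 [224.9 160.8] [190 153  77] [0.695  0.3379] [0.6933 0.3361]
  disc 248 [266.8 189.3] [191 157  83] [0.5965 0.1992] [0.5953 0.1982]
  disc 271 [235.7 194.7] [112  93  75] [0.5804 0.3019] [0.5794 0.3003]
  disc 234 [240.2 232.7] [191 193 175] [0.4548 0.2873] [0.4544 0.2858]
scene clamp -8.51 [ 0.5745 -0.022 ] res mm [[0.3, -0.7], [-1.1, -1.0], [-2.3, 0.3], [3.1, 1.4]]
 handle [ 0.4481 -0.123   0.11  ]
  stripe 30 [268.5 176.3] [ 0.5486 -0.1936] clamp [  -0.2 -173.6]
  cherry 19 [285.7 173.2] [ 0.5218 -0.1497] clamp [ -33.2 -134.1]
  cherry 230 [305.4 204.3] [ 0.5718 -0.0338] clamp [ -0.9 -12.1]
  red 203 [295.8 168.7] [ 0.5153 -0.1144] clamp [ -44.8 -100.1]
  red 220 [295.3 192.9] [ 0.5804 -0.0583] clamp [ 11.2 -35. ]
  dark 29 [243.4 132.5] [ 0.5018 -0.3317] clamp [ -26.1 -317. ]
  dark 53 [281.8 199.1] [ 0.6171 -0.0715] clamp [ 49.5 -42.6]
  dark 291 [316.8 215. ] [0.6006 0.0303] clamp [18.1 55.6]
  dark 43 [269.7 226.7] [ 0.6985 -0.0358] clamp [124.7   4.7]
  dark 16 [247.2 232. ] [ 0.7436 -0.0671] clamp [173.9 -19.6]
  dark 213 [263.5 244.7] [ 0.745  -0.0112] clamp [167.  36.]
  disc 427 [434.8 244. ] [230 226 156] [0.4496 0.2865] [0.4559 0.2881]
  disc 517 [373.1 265.2] [229 136  12] [0.5958 0.201 ] [0.6006 0.2035]
  disc 571 [413.7 284.7] [73 54 36] [0.5796 0.3046] [0.5846 0.3061]
  disc 674 [400.1 331.7] [229 141  25] [0.6948 0.341 ] [0.6986 0.3421]
```

Both views agree to within about 3 mm: clamp yaw is −8.3° and nest is (0.574, −0.024). Cherry is at clamp (0, −4), walnut (0.580, 0.303) and maple (0.455, 0.287). The handle at (0.447, −0.126) is within 3 mm of the position predicted from the model. I'll move above the walnut with tool y along clamp x.

Request:
arm_command([
  [0.0878, [-0.472, -0.172, 0.1], 1.433],
  [0.0878, [-0.472, -0.172, 0.1], 1.433],
  [0.0878, [-0.472, -0.172, 0.1], 1.433],
  [0.0878, [-0.472, -0.172, 0.1], 1.433],
  [0.0878, [-0.472, -0.172, 0.1], 1.433],
  [0.0878, [-0.472, -0.172, 0.1], 1.433],
  [0.0878, [-0.472, -0.172, 0.1], 1.433],
  [0.0878, [-0.472, -0.172, 0.1], 1.433],
  [0.0878, [-0.472, -0.172, 0.1], 1.433],
  [0.0878, [-0.472, -0.172, 0.1], 1.433],
  [0.0878, [-0.472, -0.172, 0.1], 1.433],
])

```text
t: 1.68
tcp_pos: [0.5784, 0.3051, 0.3048]
tool_rot: [0.755, 0.655, 0.0, -0.001]
wrist_force: [-0.1, 0.2, 0.1]
grip_width: 0.0876
gripper_force: 0.0
```

```bash
cat >> h.py <<'E'
from scipy.spatial.transform import Rotation as Ro
def delta(s,grasp,yaw=-8.3):
    "shift for grasp point (world, None=keep) and tool-y angle (deg)"
    R=Ro.from_quat(s["tool_rot"]).as_matrix(); g=s["tcp_pos"]+.163*R[:,2]
    a=np.degrees(np.arctan2(R[1,1],R[0,1])); turn=-np.radians(yaw-a)
    tcp=np.array(grasp)+[0,0,.163]
    print("t",s["t"],"grasp now",g.round(4),"yaw",a.round(2),"tilt z",R[:,2].round(3),"delta",(R.T@(tcp-s["tcp_pos"])).round(4),"turn",round(turn,4),"w",round(s["grip_width"],4),"F",s["wrist_force"].round(1) if hasattr(s["wrist_force"],"round") else s["wrist_force"],"gf",s["gripper_force"])
E
python3 - <<'E'
from bench import arm
from h import *
s=arm.read_state(); delta(s,[.580,.3032,.024])
E
```

```text
t 1.675 grasp now [0.5783 0.3053 0.1418] yaw -8.13 tilt z [-0.001  0.001 -1.   ] delta [-0.0018  0.002   0.1178] turn 0.0029 w 0.0876 F [-0.1  0.2  0.1] gf 0.0
```

Request:
arm_command([
  [0.0878, [-0.002, 0.002, 0.05], 0.0],
  [0.0878, [-0.002, 0.002, 0.09], 0.0],
  [0.0878, [-0.002, 0.002, 0.117], 0.0],
  [0.0878, [-0.002, 0.002, 0.117], 0.0],
  [0.04, [-0.002, 0.002, 0.117], 0.0],
  [0.04, [-0.002, 0.002, 0.117], 0.0],
  [0.04, [-0.002, 0.002, 0.117], 0.0],
  [0.04, [-0.002, 0.002, 0.117], 0.0],
  [0.04, [-0.002, 0.002, 0.117], 0.0],
  [0.04, [-0.002, 0.002, 0.117], 0.0],
])

```text
t: 2.92
tcp_pos: [0.5817, 0.3013, 0.1888]
tool_rot: [0.756, 0.654, 0.001, -0.0]
wrist_force: [-1.5, 1.4, 5.9]
grip_width: 0.0594
gripper_force: 30.0
```

Run:
```python
from bench import arm
from h import *
s=arm.read_state(); delta(s,[.573,-.0275,.062])
```

```text
t 2.925 grasp now [0.5818 0.3015 0.0258] yaw -8.3 tilt z [ 0.001  0.001 -1.   ] delta [-0.3266  0.039  -0.0366] turn -0.0001 w 0.0594 F [-1.5  1.4  5.9] gf 30.001536905765533
```

Request:
arm_command([
  [0.04, [0.0, 0.0, -0.05], 0.0],
  [0.04, [0.0, 0.0, -0.1], 0.0],
  [0.04, [-0.06, 0.01, -0.12], 0.0],
  [0.04, [-0.12, 0.02, -0.12], 0.0],
  [0.04, [-0.18, 0.03, -0.12], 0.0],
  [0.04, [-0.24, 0.04, -0.12], 0.0],
  [0.04, [-0.29, 0.039, -0.12], 0.0],
  [0.04, [-0.327, 0.039, -0.12], 0.0],
  [0.04, [-0.327, 0.039, -0.12], 0.0],
  [0.04, [-0.327, 0.039, -0.12], 0.0],
])

```text
t: 4.18
tcp_pos: [0.5728, -0.0275, 0.3077]
tool_rot: [0.756, 0.654, 0.0, -0.0]
wrist_force: [0.6, 0.7, -0.8]
grip_width: 0.0589
gripper_force: 30.0
```

Run:
```python
from bench import arm
from h import *
s=arm.read_state(); delta(s,[.573,-.0285,.066])
c=arm.read_camera("scene"); cv2.imwrite("pics/w1.png",cv2.resize(c["color"][90:250,230:400],None,fx=3.5,fy=3.5,interpolation=cv2.INTER_CUBIC)[:,:,::-1])
```

```text
t 4.175 grasp now [ 0.5729 -0.0273  0.1447] yaw -8.29 tilt z [ 0.     0.001 -1.   ] delta [-0.0011  0.0003  0.0787] turn 0.0002 w 0.0589 F [ 0.6  0.7 -0.8] gf 30.000018775463104
```

View pics/w1.png

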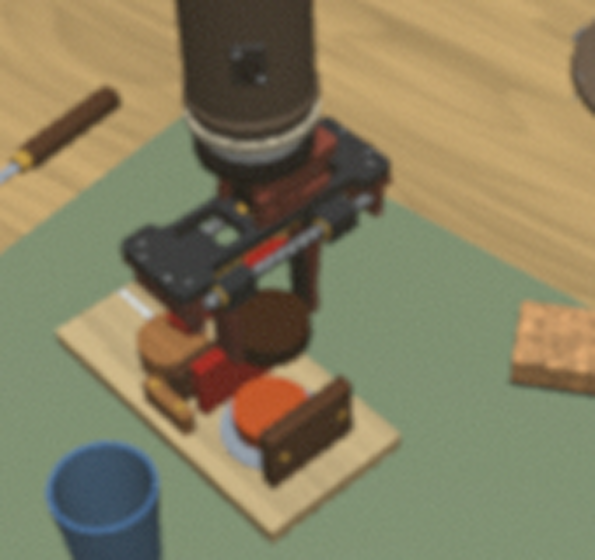

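The scene crop shows the walnut held level at (265,325), above the cherry at (270,405). I'll lower it slowly.

Request:
arm_command([
  [0.04, [-0.001, 0.0, 0.03], 0.0],
  [0.04, [-0.001, 0.0, 0.055], 0.0],
  [0.04, [-0.001, 0.0, 0.068], 0.0],
  [0.04, [-0.001, 0.0, 0.075], 0.0],
  [0.04, [-0.001, 0.0, 0.077], 0.0],
  [0.04, [-0.001, 0.0, 0.078], 0.0],
  [0.04, [-0.001, 0.0, 0.079], 0.0],
  [0.04, [-0.001, 0.0, 0.079], 0.0],
])

```text
t: 5.22
tcp_pos: [0.5726, -0.0292, 0.2289]
tool_rot: [0.757, 0.654, 0.0, 0.0]
wrist_force: [-0.9, -0.5, -0.5]
grip_width: 0.0596
gripper_force: 30.0
```

Run:
```python
from bench import arm
from h import *
s=arm.read_state(); delta(s,[.573,-.0285,.0635])
```

```text
t 5.225 grasp now [ 0.5727 -0.0292  0.0659] yaw -8.32 tilt z [ 0.001  0.    -1.   ] delta [0.0008 0.0002 0.0024] turn -0.0003 w 0.0596 F [-0.9 -0.5 -0.5] gf 29.999837279319763
```

Request:
arm_command([
  [0.04, [0.0, 0.0, 0.001], 0.0],
  [0.04, [0.0, 0.0, 0.0017], 0.0],
  [0.04, [0.0, 0.0, 0.0024], 0.0],
  [0.04, [0.0, 0.0, 0.0024], 0.0],
])

```text
t: 5.72
tcp_pos: [0.5726, -0.0292, 0.2267]
tool_rot: [0.757, 0.654, 0.0, -0.0]
wrist_force: [-2.3, -0.3, 5.8]
grip_width: 0.0595
gripper_force: 30.0
```

The force shows contact, so I'll release and go up.

Request:
arm_command([
  [0.0878, [0.0, 0.0, 0.0], 0.0],
  [0.0878, [0.0, 0.0, 0.0], 0.0],
  [0.0878, [0.0, 0.0, 0.0], 0.0],
  [0.0878, [0.0, 0.0, 0.0], 0.0],
  [0.0878, [0.0, 0.0, -0.03], 0.0],
  [0.0878, [0.0, 0.0, -0.09], 0.0],
  [0.0878, [0.06, 0.0, -0.1], 0.0],
  [0.0878, [0.12, 0.0, -0.1], 0.0],
  [0.0878, [0.18, -0.03, -0.1], 0.0],
  [0.0878, [0.24, -0.06, -0.1], 0.0],
  [0.0878, [0.3, -0.1, -0.1], 0.0],
  [0.0878, [0.3, -0.12, -0.1], 0.0],
])

```text
t: 7.22
tcp_pos: [0.4954, 0.2892, 0.3259]
tool_rot: [0.755, 0.656, 0.0, -0.0]
wrist_force: [0.2, 0.3, -0.5]
grip_width: 0.0878
gripper_force: 0.0
```

Run:
```python
from bench import arm
from h import *
s=arm.read_state(); delta(s,[.455,.2872,.024])
c=arm.read_camera("top"); R=Ro.from_euler('z',-8.3,degrees=True).as_matrix()[:2,:2]
hsv=cv2.cvtColor(c["color"],cv2.COLOR_RGB2HSV).astype(int);H,S,V=[hsv[...,i] for i in range(3)]
box=(300,160,410,250)
for a,ce in blobs(V<125,box,12): w=ray(c,ce,.056); print(a,ce.round(1),w.round(4),(R.T@(w[:2]-[.5737,-.0256])*1000).round(1),hsv[int(ce[1]),int(ce[0])])
im=[cv2.resize(x,None,fx=4,fy=4,interpolation=cv2.INTER_CUBIC)[:,:,::-1] for x in (c["color"][165:245,300:400],arm.read_camera("scene")["color"][160:240,250:350])]
cv2.imwrite("pics/w2.png",np.hstack(im))
```

```text
t 7.225 grasp now [0.4953 0.2893 0.1629] yaw -8.03 tilt z [-0.     0.001 -1.   ] delta [-0.0077 -0.0396  0.1389] turn 0.0047 w 0.0878 F [ 0.2  0.3 -0.5] gf 0.0
20 [401.  160.4] [ 0.6764 -0.2411  0.056 ] [ 132.7 -198.5] [ 19 150 122]
409 [332.3 193.5] [ 0.5729 -0.0168  0.056 ] [-2.   8.6] [ 14  89 106]
142 [355.6 195.9] [ 0.5637 -0.0913  0.056 ] [ -0.4 -66.5] [ 13 104  91]
```

View pics/w2.png

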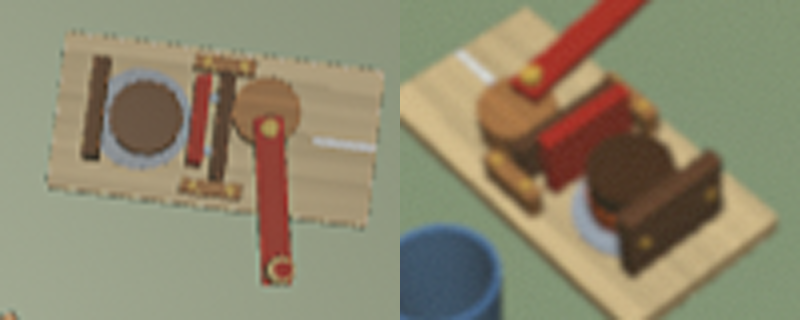

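The walnut lies flat on the cherry at top crop (146,118), clear of both fence and jaw. Next is the maple.

Request:
arm_command([
  [0.0878, [-0.008, -0.04, 0.04], 0.005],
  [0.0878, [-0.008, -0.04, 0.09], 0.005],
  [0.0878, [-0.008, -0.04, 0.12], 0.005],
  [0.0878, [-0.008, -0.04, 0.139], 0.005],
  [0.0878, [-0.008, -0.04, 0.139], 0.005],
  [0.04, [-0.008, -0.04, 0.139], 0.005],
  [0.04, [-0.008, -0.04, 0.139], 0.005],
  [0.04, [-0.008, -0.04, 0.139], 0.005],
  [0.04, [-0.008, -0.04, 0.139], 0.005],
  [0.04, [-0.008, -0.04, 0.139], 0.005],
])

```text
t: 8.57
tcp_pos: [0.4566, 0.2831, 0.1879]
tool_rot: [0.758, 0.652, 0.001, -0.0]
wrist_force: [-0.8, -0.2, 7.0]
grip_width: 0.0592
gripper_force: 30.0
```

Run:
```python
from bench import arm
from h import *
s=arm.read_state(); delta(s,[.573,-.0285,.082])
R=Ro.from_euler('z',-8.3,degrees=True).as_matrix()[:2,:2]
for n,box,o,pz in(("top",(327,182,346,206),[.5737,-.0256],.056),):
  acc=[]
  for k in range(3):
    c=arm.read_camera(n);v=cv2.cvtColor(c["color"],cv2.COLOR_RGB2HSV).astype(int)
    m=(v[...,2]<130); b=max(blobs(m,box,50),key=lambda q:q[0]); acc.append(b[1]); print(b[0])
  ce=np.mean(acc,0); w=ray(c,ce,pz);print(n,ce,w.round(4),(R.T@(w[:2]-o)*1000).round(1))
  for r in m[182:206,322:350].astype(int): print(''.join('.#'[i] for i in r))
```

```text
t 8.575 grasp now [0.4567 0.2832 0.0249] yaw -8.59 tilt z [ 0.001  0.001 -1.   ] delta [-0.2906  0.1616 -0.0572] turn -0.005 w 0.0592 F [-0.8 -0.2  7. ] gf 30.001303553581238
297
298
296
top [335.97306385 194.11111198] [ 0.5707 -0.0284  0.056 ] [-2.6 -3.2]
.#####....................##
.#####......................
.#####......................
#####......######.#.........
#####....###########......#.
#####...##############....#.
#####..###############....#.
#####.#################...#.
#####.#################...#.
#####.##################....
########################.##.
####.###################.#..
####.###################.#..
####.###################.#..
####.###################.#..
####.##################..#..
####..#################..#..
####..################...#..
####...###############...#..
###.....#############.......
###.....############........
###.......#########.....#...
###...........##........#...
........................####
```

Request:
arm_command([
  [0.04, [0.0, 0.0, -0.05], 0.0],
  [0.04, [0.0, 0.0, -0.1], -0.005],
  [0.04, [-0.05, 0.03, -0.13], -0.005],
  [0.04, [-0.1, 0.06, -0.13], -0.005],
  [0.04, [-0.15, 0.09, -0.13], -0.005],
  [0.04, [-0.2, 0.12, -0.13], -0.005],
  [0.04, [-0.25, 0.145, -0.13], -0.005],
  [0.04, [-0.28, 0.161, -0.13], -0.005],
  [0.04, [-0.293, 0.161, -0.13], -0.005],
  [0.04, [-0.293, 0.161, -0.13], -0.005],
  [0.04, [-0.293, 0.161, -0.13], -0.005],
])

```text
t: 10.1
tcp_pos: [0.5716, -0.029, 0.3171]
tool_rot: [0.756, 0.655, 0.0, -0.001]
wrist_force: [0.2, 1.5, -0.4]
grip_width: 0.0594
gripper_force: 30.0
```

Run:
```python
from bench import arm
from h import *
s=arm.read_state(); delta(s,[.5725,-.031,.084])
```

```text
t 10.1 grasp now [ 0.5715 -0.0289  0.1541] yaw -8.18 tilt z [-0.     0.001 -1.   ] delta [-0.0019  0.0012  0.0701] turn 0.002 w 0.0594 F [ 0.2  1.5 -0.4] gf 30.000017881393433
```

Request:
arm_command([
  [0.04, [-0.002, 0.001, 0.03], 0.002],
  [0.04, [-0.002, 0.001, 0.05], 0.002],
  [0.04, [-0.002, 0.001, 0.062], 0.002],
  [0.04, [-0.002, 0.001, 0.068], 0.002],
  [0.04, [-0.002, 0.001, 0.07], 0.002],
  [0.04, [-0.002, 0.001, 0.071], 0.002],
  [0.04, [-0.002, 0.001, 0.071], 0.002],
])

```text
t: 10.98
tcp_pos: [0.5727, -0.033, 0.2467]
tool_rot: [0.757, 0.653, 0.0, 0.0]
wrist_force: [0.5, 0.7, -0.6]
grip_width: 0.0593
gripper_force: 30.0
```

Run:
```python
from bench import arm
from h import *
s=arm.read_state(); delta(s,[.5725,-.031,.081])
```

```text
t 10.975 grasp now [ 0.5728 -0.033   0.0837] yaw -8.42 tilt z [ 0.001  0.    -1.   ] delta [ 0.002  -0.0005  0.0027] turn -0.0021 w 0.0593 F [ 0.5  0.7 -0.6] gf 29.99990075826645
```

Request:
arm_command([
  [0.04, [0.002, 0.0, 0.0], 0.0],
  [0.04, [0.002, 0.0, 0.001], 0.0],
  [0.04, [0.002, 0.0, 0.002], 0.0],
  [0.04, [0.002, 0.0, 0.0026], 0.0],
  [0.04, [0.002, 0.0, 0.0026], 0.0],
])

```text
t: 11.6
tcp_pos: [0.5728, -0.031, 0.2439]
tool_rot: [0.757, 0.653, 0.0, -0.0]
wrist_force: [-1.1, 0.6, 4.3]
grip_width: 0.059
gripper_force: 30.0
```

Request:
arm_command([
  [0.0878, [0.0, 0.0, 0.0], 0.0],
  [0.0878, [0.0, 0.0, 0.0], 0.0],
  [0.0878, [0.0, 0.0, 0.0], 0.0],
  [0.0878, [0.0, 0.0, 0.0], 0.0],
  [0.0878, [0.0, 0.0, -0.03], 0.0],
  [0.0878, [0.0, 0.0, -0.08], 0.0],
  [0.0878, [0.05, -0.03, -0.12], 0.0],
  [0.0878, [0.1, -0.06, -0.12], 0.0],
  [0.0878, [0.15, -0.09, -0.12], 0.0],
  [0.0878, [0.2, -0.12, -0.12], 0.0],
  [0.0878, [0.2, -0.12, -0.12], 0.0],
])

```text
t: 12.98
tcp_pos: [0.4815, 0.1891, 0.3635]
tool_rot: [0.754, 0.656, 0.0, -0.001]
wrist_force: [-0.4, -0.3, 0.6]
grip_width: 0.0878
gripper_force: 0.0
```

Run:
```python
from bench import arm
from h import *
s=arm.read_state(); delta(s,[.446,-.127,.16],-8.3)
R=Ro.from_euler('z',-8.3,degrees=True).as_matrix()[:2,:2]
c=arm.read_camera("top"); v=cv2.cvtColor(c["color"],cv2.COLOR_RGB2HSV).astype(int); 
m=(v[...,1]<95)&(v[...,2]>165)
for a,ce in blobs(m,(325,180,350,208),30): w=ray(c,ce,.074); print(a,ce,w.round(4),(R.T@(w[:2]-[.5737,-.0256])*1000).round(1))
d=arm.read_camera("scene")
im=[cv2.resize(x,None,fx=4,fy=4,interpolation=cv2.INTER_CUBIC)[:,:,::-1] for x in (c["color"][165:245,300:400],d["color"][160:240,250:350])]
cv2.imwrite("pics/m2.png",np.hstack(im))
```

```text
t 12.975 grasp now [0.4813 0.1893 0.2005] yaw -7.95 tilt z [-0.001  0.002 -1.   ] delta [-0.318   0.0087  0.04  ] turn 0.0061 w 0.0878 F [-0.4 -0.3  0.6] gf 0.0
278 [336.0323741  192.65467626] [ 0.5732 -0.0282  0.074 ] [-0.1 -2.6]
```

View pics/m2.png

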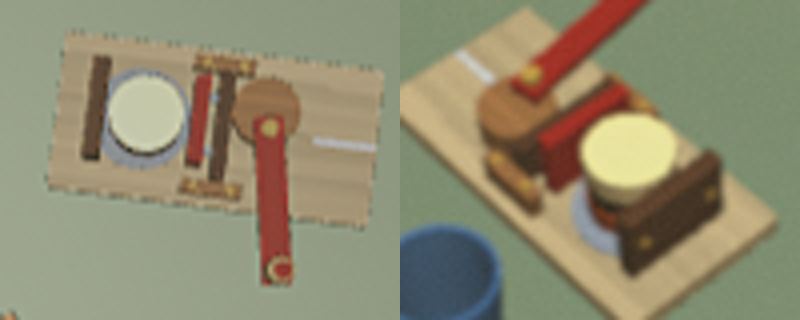

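The top and scene crops show three discs neatly stacked: maple at clamp (−0.1, −2.6), with nothing disturbed. Next I'll move over the handle with the closing direction along its tangent.

Request:
arm_command([
  [0.0878, [-0.05, 0.0, 0.0], 0.18],
  [0.0878, [-0.1, 0.0, 0.0], 0.36],
  [0.0878, [-0.16, 0.003, 0.0], 0.54],
  [0.0878, [-0.22, 0.006, 0.01], 0.72],
  [0.0878, [-0.27, 0.009, 0.02], 0.9],
  [0.0878, [-0.3, 0.009, 0.03], 1.08],
  [0.0878, [-0.318, 0.009, 0.04], 1.26],
  [0.0878, [-0.318, 0.009, 0.04], 1.406],
  [0.0878, [-0.318, 0.009, 0.04], 1.406],
  [0.0878, [-0.318, 0.009, 0.04], 1.406],
  [0.0878, [-0.318, 0.009, 0.04], 1.406],
])

```text
t: 14.45
tcp_pos: [0.4458, -0.1316, 0.3238]
tool_rot: [1.0, 0.01, 0.0, -0.0]
wrist_force: [0.2, -0.3, -0.1]
grip_width: 0.088
gripper_force: 0.0
```

Run:
```python
from bench import arm
from h import *
s=arm.read_state(); delta(s,[.446,-.127,.09],-88.5); print(np.round(s["joint_positions"],2))
```

```text
t 14.45 grasp now [ 0.4458 -0.1316  0.1608] yaw -88.88 tilt z [ 0.  0. -1.] delta [ 0.0003 -0.0046  0.0708] turn -0.0066 w 0.088 F [ 0.2 -0.3 -0.1] gf 0.0
[-0.52  0.3   0.85  2.1  -0.3   0.86 -1.04]
```

Request:
arm_command([
  [0.0878, [0.0, -0.004, 0.03], 0.0],
  [0.0878, [0.0, -0.004, 0.06], 0.0],
  [0.0878, [0.0, -0.004, 0.07], 0.0],
  [0.0878, [0.0, -0.004, 0.07], 0.0],
  [0.0, [0.0, -0.004, 0.07], 0.0],
  [0.0, [0.0, -0.004, 0.07], 0.0],
  [0.0, [0.0, -0.004, 0.07], 0.0],
  [0.0, [0.0, -0.004, 0.07], 0.0],
  [0.0, [0.0, -0.004, 0.07], 0.0],
  [0.0, [0.0, -0.004, 0.07], 0.0],
  [0.0, [0.0, -0.004, 0.07], 0.0],
])

```text
t: 15.82
tcp_pos: [0.4456, -0.128, 0.2537]
tool_rot: [1.0, 0.009, 0.0, 0.001]
wrist_force: [-0.4, -7.5, 0.1]
grip_width: 0.0215
gripper_force: 26.3
```

Run:
```python
from bench import arm
from h import *
s=arm.read_state(); delta(s,[.446,-.127,.09],-88.5)
c=arm.read_camera("scene");cv2.imwrite("pics/h.png",cv2.resize(c["color"][90:250,230:400],None,fx=3.5,fy=3.5,interpolation=cv2.INTER_CUBIC)[:,:,::-1])
# lever swing plan in the present tool axes (arc about pivot from the grasp now)
R=Ro.from_quat(s["tool_rot"]).as_matrix(); g=s["tcp_pos"]+.163*R[:,2]; y=np.radians(-8.3)
for nest in([.574,-.024],[.575,-.0225]):
    piv=np.array(nest)+.1027*np.array([np.sin(y),-np.cos(y)])
    v=g[:2]-piv; a0=np.arctan2(v[1],v[0]); af=-np.pi/2+y; print("pivot",piv.round(4),"r",np.linalg.norm(v).round(4),"lever now",round(1.4-((af-a0)%(2*np.pi)),3))
    for q in np.arange(.1,1.41,.1).tolist():
        a=af-1.4+q; p=piv+.115*np.array([np.cos(a),np.sin(a)]); d=R.T@np.r_[p-g[:2],0]; print(round(q,1),d.round(4)[:2],p.round(4))
```

```text
t 15.825 grasp now [ 0.4457 -0.1282  0.0907] yaw -88.99 tilt z [ 0.    -0.001 -1.   ] delta [ 0.0004 -0.001   0.0007] turn -0.0086 w 0.0215 F [-0.4 -7.5  0.1] gf 26.260336203267798
pivot [ 0.5592 -0.1256] r 0.1135 lever now -0.004
0.1 [-0.0008  0.0119] [ 0.4451 -0.1401]
0.2 [0.001  0.0232] [ 0.4471 -0.1514]
0.3 [0.0039 0.0344] [ 0.4502 -0.1624]
0.4 [0.008  0.0451] [ 0.4544 -0.1731]
0.5 [0.0131 0.0554] [ 0.4597 -0.1834]
0.6 [0.0192 0.0652] [ 0.466 -0.193]
0.7 [0.0262 0.0743] [ 0.4732 -0.202 ]
0.8 [0.0341 0.0826] [ 0.4812 -0.2102]
0.9 [0.0428 0.0901] [ 0.49   -0.2175]
1.0 [0.0522 0.0967] [ 0.4996 -0.224 ]
1.1 [0.0622 0.1024] [ 0.5097 -0.2294]
1.2 [0.0727 0.107 ] [ 0.5203 -0.2339]
1.3 [0.0837 0.1105] [ 0.5313 -0.2372]
1.4 [0.0949 0.1129] [ 0.5426 -0.2394]
pivot [ 0.5602 -0.1241] r 0.1146 lever now 0.009
0.1 [0.0002 0.0104] [ 0.4461 -0.1386]
0.2 [0.002  0.0218] [ 0.4481 -0.1499]
0.3 [0.005  0.0329] [ 0.4512 -0.1609]
0.4 [0.009  0.0436] [ 0.4554 -0.1716]
0.5 [0.0141 0.054 ] [ 0.4607 -0.1819]
0.6 [0.0202 0.0637] [ 0.467  -0.1915]
0.7 [0.0272 0.0728] [ 0.4742 -0.2005]
0.8 [0.0351 0.0811] [ 0.4822 -0.2087]
0.9 [0.0438 0.0887] [ 0.491 -0.216]
1.0 [0.0532 0.0953] [ 0.5006 -0.2225]
1.1 [0.0632 0.1009] [ 0.5107 -0.2279]
1.2 [0.0738 0.1055] [ 0.5213 -0.2324]
1.3 [0.0847 0.109 ] [ 0.5323 -0.2357]
1.4 [0.0959 0.1115] [ 0.5436 -0.2379]
```

View pics/h.png

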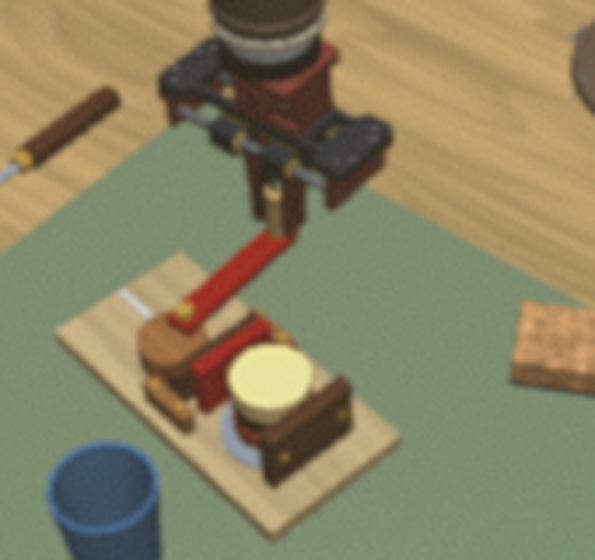

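The handle at crop (275,210) is between the fingers and the lever is at about 0, so I'll start the swing.

Request:
arm_command([
  [0.0, [-0.0005, 0.0115], -0.1],
])

```text
schema error: expected 3 numbers
```

Request:
arm_command([
  [0.0, [-0.0005, 0.0115, 0.0], -0.1],
  [0.0, [0.001, 0.023, 0.0], -0.2],
  [0.0, [0.004, 0.034, 0.0], -0.3],
  [0.0, [0.008, 0.045, 0.0], -0.4],
  [0.0, [0.013, 0.055, 0.0], -0.5],
  [0.0, [0.0195, 0.065, 0.0], -0.6],
  [0.0, [0.0265, 0.074, 0.0], -0.7],
  [0.0, [0.0345, 0.082, 0.0], -0.8],
  [0.0, [0.043, 0.0895, 0.0], -0.9],
  [0.0, [0.0525, 0.096, 0.0], -1.0],
  [0.0, [0.0525, 0.096, 0.0], -1.0],
])

```text
t: 17.25
tcp_pos: [0.4994, -0.2234, 0.2536]
tool_rot: [0.874, 0.487, -0.001, -0.0]
wrist_force: [-3.8, -0.3, 7.5]
grip_width: 0.0212
gripper_force: 30.0
```

```bash
cat >> h.py <<'E'
def lever(s,qs,nest=(.5743,-.0236)):
    R=Ro.from_quat(s["tool_rot"]).as_matrix(); g=s["tcp_pos"]+.163*R[:,2]; y=np.radians(-8.3)
    piv=np.array(nest)+.1027*np.array([np.sin(y),-np.cos(y)])
    v=g[:2]-piv; af=-np.pi/2+y; print("r",np.linalg.norm(v).round(4),"lever",round(1.4-af*-1-1.4*0+0 if 0 else 1.4+np.arctan2(v[1],v[0])-af,3) ,"z",g[2].round(4))
    for q in qs:
        a=af-1.4+q; p=piv+.115*np.array([np.cos(a),np.sin(a)]); d=R.T@np.r_[p-g[:2],0]; print(round(q,2),d.round(4)[:2])
E
python3 - <<'E'
from bench import arm
from h import *
s=arm.read_state(); delta(s,[.446,-.127,.09],-8.3); lever(s,[1.1,1.2,1.3,1.4])
E
```

```text
t 17.25 grasp now [ 0.4991 -0.2233  0.0906] yaw -31.77 tilt z [-0.001  0.    -1.   ] delta [ 0.0538 -0.0961  0.0007] turn -0.4096 w 0.0212 F [-3.8 -0.3  7.5] gf 30.0002690626593
r 0.1152 lever 0.993 z 0.0906
1.1 [0.0009 0.0122]
1.2 [0.0027 0.0236]
1.3 [0.0057 0.0347]
1.4 [0.0097 0.0454]
```

Request:
arm_command([
  [0.0, [0.001, 0.012, 0.0], -0.1],
  [0.0, [0.003, 0.0235, 0.0], -0.2],
  [0.0, [0.0055, 0.0345, 0.0], -0.3],
  [0.0, [0.0095, 0.0455, 0.0], -0.4],
  [0.0, [0.0095, 0.0455, 0.0], -0.4],
  [0.0, [0.0095, 0.0455, 0.0], -0.4],
  [0.0, [0.0095, 0.0455, 0.0], -0.4],
])

```text
t: 18.12
tcp_pos: [0.5423, -0.2394, 0.2536]
tool_rot: [0.761, 0.649, -0.001, -0.0]
wrist_force: [-4.3, -4.7, 2.8]
grip_width: 0.0212
gripper_force: 30.0
```

Run:
```python
from bench import arm
from h import *
s=arm.read_state(); delta(s,[.446,-.127,.09],-8.3); lever(s,[1.4])
c=arm.read_camera("top");d=arm.read_camera("scene")
im=[cv2.resize(x,None,fx=4,fy=4,interpolation=cv2.INTER_CUBIC)[:,:,::-1] for x in (c["color"][155:255,305:405],d["color"][140:240,240:340])]
cv2.imwrite("pics/f.png",np.hstack(im))
R=Ro.from_euler('z',-8.3,degrees=True).as_matrix()[:2,:2]
hsv=cv2.cvtColor(c["color"],cv2.COLOR_RGB2HSV).astype(int);H,S,V=[hsv[...,i] for i in range(3)]
for nm,m,z in(("maple",(S<95)&(V>165),.074),("red",((H<5)|(H>172))&(S>130),.074)):
  for a,ce in blobs(m,(320,175,410,235),15): w=ray(c,ce,z); print(nm,a,ce.round(1),(R.T@(w[:2]-[.5737,-.0256])*1000).round(1))
```

```text
t 18.125 grasp now [ 0.5421 -0.2395  0.0906] yaw -9.05 tilt z [-0.001 -0.001 -1.   ] delta [ 0.0958 -0.1128  0.0007] turn -0.0132 w 0.0212 F [-4.3 -4.7  2.8] gf 30.000134731863
r 0.1156 lever 1.394 z 0.0906
1.4 [0.0006 0.0007]
maple 107 [334.4 177.2] [48.5  8.7]
maple 165 [380.5 183.6] [  46.5 -139.5]
maple 277 [335.1 192.5] [-0.   0.5]
maple 25 [357.4 186.5] [ 28.  -67.8]
maple 88 [381.4 192.3] [  19.  -145.5]
maple 148 [366.  212.4] [ -50.7 -104.6]
maple 167 [333.1 209.4] [-54.1  -0.1]
maple 75 [373.8 206.4] [ -28.6 -126.8]
red 65 [346.3 194.4] [ -1.6 -35.7]
red 187 [381.8 199. ] [  -2.1 -149.2]
```

View pics/f.png

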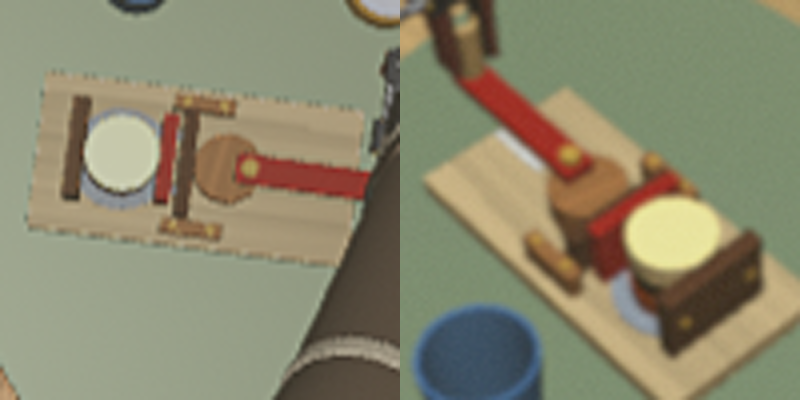

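The jaw has moved forward about 10 mm. The stack is against the fence and the lever lies over the stripe. I'll check the lever angle numerically.

Run:
```python
from bench import arm
from h import *
for n,box in(("top",(364,185,400,215)),("scene",(255,150,290,187))):
    c=arm.read_camera(n);hsv=cv2.cvtColor(c["color"],cv2.COLOR_RGB2HSV).astype(int);H,S,V=[hsv[...,i] for i in range(3)]
    m=((H<6)|(H>170))&(S>130); x0,y0,x1,y1=box; k,l,st,_=cv2.connectedComponentsWithStats(m[y0:y1,x0:x1].astype(np.uint8)); i=1+st[1:,4].argmax()
    vv,uu=np.nonzero(l==i); W=np.array([ray(c,(u+x0,v+y0),.062)[:2] for u,v in zip(uu,vv)])
    vx,vy,_,_=cv2.fitLine(W.astype(np.float32),cv2.DIST_L2,0,.01,.01).ravel(); print(n,len(W),"lever yaw vs -y:",np.degrees(np.arctan2(vx,-vy))%180-0, W.mean(0).round(4))
s=arm.read_state();lever(s,[1.4]);print(s["wrist_force"],s["t"])
```

```text
top 193 lever yaw vs -y: 171.66472 [ 0.5516 -0.1735]
scene 221 lever yaw vs -y: 169.2915 [ 0.554  -0.1759]
r 0.1156 lever 1.393 z 0.0906
1.4 [0.0006 0.0008]
[-4.95184515 -3.67278822  3.54534208] 18.325
```

The lever direction is −8.3°, equal to the clamp's yaw, and the gripper-based angle is 1.393 rad. I'm handing in while still holding the handle.

```bash
python3 -c "
from bench import arm
print(arm.hand_in())"
```

```text
the job is handed in; nothing more can be done
None
```

I stacked the walnut and then the maple on the cherry, swung the lever to the cam's high point (about 1.39 of 1.4 rad) so the stack is squeezed against the fence, and handed the job in at about 18 s with the gripper still holding the handle; no verdict came back.

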